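# Open the safety-capped reagent bottle in its self-closing case

### The job

Raise the lid of the grey reagent case fully, until its folding side stay locks straight and it stays up by itself. Then press the bottle's safety cap firmly down, turn it anticlockwise (seen from above) while pressed until it is free, lift it off, and set it down gently, open side down, in the steel dish. Leave the swab carton, spray bottle and timer alone.

Things in the scene. Friction and masses are not known exactly. Their poses are not given: they have to be found in the camera images.
- case: Fixed grey open-topped case, 176 (x) x 184 (y) x 112 mm high, walls 5 mm; origin at the centre of its underside, x axis from the front towards the hinge side, z up. A flat lid (6 mm frame, clear window), hinged on the +x rim, starts shut. Outside the +y side, up to 20 mm out, a folding stay of two thin steel links, each 79 mm, joins lid and case.
- lid_hinge (a point): Centre of the lid's hinge axis: 88 mm in +x from the case's origin, 112 mm above it; the axis runs along the case's y. This point does not move with the lid.
- lid_handle (a point): Middle of the lid's handle: round steel bar 10 mm thick, 110 mm clear length along the case's y, 38 mm beyond the lid's free edge in the lid's plane, 214 mm from the hinge axis; moves with the lid. Lid shut: 115 mm above the worktop, in front of the case. The lid weighs 0.3 kg; the bar rolls in the fingers, so the tool can keep pointing down along the arc.
- lid (a joint): Lid angle, rad: 0 shut, grows as it opens; it stops at about 1.75, where the stay is straight. A spring pulls it shut (about 0.3 N m). Raised beyond about 1.65 the stay's sprung knee snaps straight and over centre, carries the lid to 1.75 and locks: it then stays up. Not raised so far, it falls shut (or hangs loose near 1.6). Raise it to about 1.74; do not force it beyond.
- bottle: Fixed squat white bottle, 100 mm across, in a round black cradle 132 mm across, on the case floor under the lid near the case's centre; it cannot turn. Origin at the centre of its underside (5 mm above the worktop), on the cap's axis, z up; x axis through one of the neck's two slots (180 degrees apart). Shoulder 47 mm above the origin.
- neck_top (a point): Centre of the top of the bottle's neck, on the cap's axis, 69 mm above the bottle's origin. The neck has two outward ledges with two slots (180 degrees apart) between them; the cap's lugs are held under the ledges and come out only through the slots.
- cap: Loose grey round ribbed safety cap, 58 mm diameter, 36 mm high, 0.06 kg; origin at the centre of its lower rim, z up, x axis through one of its two inner lugs. Locked, its rim is 58 mm above the bottle's origin and its x axis 65 degrees (play 4) clockwise, from above, of the bottle's. Free to lift straight off when both x axes are parallel within 8 degrees; stop at 4 degrees beyond.
- pad (a joint): Height (m) of the sprung pad that lifts the cap into its lock: 0 with the cap locked, negative as the cap is pressed, about +0.004 with the cap unlocked or off. The cap sinks from about 8 N and is fully down (-0.007) at about 14 N; it turns only while pressed at least 0.004 down, anticlockwise from above, about 65 degrees.
- dish: Loose round steel dish, 112 mm across the rim, 14 mm high, floor 4 mm thick and about 94 mm wide inside; origin at the centre of its underside, z up. Stands on the worktop left or right of the case.
- swab_box: Bystander: white carton 76 x 130 x 60 mm; origin at the centre of its underside.
- spray_bottle: Bystander: white trigger spray bottle, 92 x 87 mm, 260 mm high, the one left of the case (another stands farther left); origin at the centre of its underside.
- bench_timer: Bystander: white bench timer 62 x 66 x 19 mm lying flat; origin at the centre of its underside.

How it is judged:
By the outcome, as a careful person would: the job done as asked, in the order asked, and still so for the second after the job is handed in, with the robot touching nothing.
It also fails if it takes over 64 s, if anything falls off the work surface, if the arm or the gripper's body presses on something with over 40 N, if the wrist force passes 120 N, or if a joint passes its speed limit or range.

### The arm

A 7-joint arm with a two-finger parallel gripper is mounted at the origin on a cart in front of the work surface, level with it; the furniture and walls round the work are solid. World frame = base frame: x ahead of the robot, y to its left, z up, the work surface at z = 0. Lengths are in m, angles in rad, forces in N, time in s.
With the tool pointing down it reaches from about 0.425 to 0.925 m from the base axis. Payload 6.8 kg.
Tool frame: the origin (TCP) lies between the finger pads; the fingertips stand env.tips_ahead ahead of it and the grasp point (between the pads) lies 8 mm behind it (env.tips_ahead is the distance from the TCP to the fingertips, in m); z points along the fingers, y is the direction in which the jaws open and shut (so a half turn about z gives the same grasp; the last joint's range is limited). The gripper opens to 85 mm and grips with 20 to 120 N. Pads are 22 mm wide; open, the fingers measure 114 mm over their backs; the gripper's body (76 mm by 85 mm) begins 54 mm behind the grasp point. The pads swing forward as they close: fully open they stand 13 mm farther back than shut.
Start: joints at [-1.414, 0.477, 0.022, 1.555, -0.011, 1.109, -0.083], TCP at [0.177, 0.651, 0.209] pointing down, gripper open.
Joint ranges: [-2.96, 2.96], [-0.34, 2.1], [-1.41, 1.46], [0.24, 2.44], [-1.37, 4.51], [0.17, 1.92], [-2.96, 2.96]. Speed limits (rad/s): [2.39, 2.39, 3.14, 3.14, 3.14, 3.14, 3.14].

### API

Orientations are given as a unit quaternion [x, y, z, w].
In Python, from station import env gives the robot as it stands.
- The arm moves only by the tool servo_tool, never from a script. Its argument "plan" is a list that holds one entry, the list of rows, each a list of 7 numbers: the shift along the world's x, y, z as a fraction of full scale, then the turn, a rotation vector about the world's x, y, z as a fraction of full scale, then the opening, from 0 (shut) to 1 (fully open). A call has 1 to 10 rows; each row is the pose to reach, as a shift and turn from the pose commanded when the call began, turning the shorter way round; what a row does not reach only later rows make up. Full scale, the value 1, is 0.15 m for a shift and 360 degrees for a turn. A row lasts 1/8 s, in which the tool goes at most 62.5 mm and 10.7 degrees, less where a joint would pass 70% of its speed; a pose out of reach is approached as far as the arm can. A call with a number of a shift or a turn outside -1 to 1 is refused whole. A call with a gripper value outside its range is refused whole. The fingers move at their own pace and stop on an object; "squeeze" is the grip in N (left out, the last holds). Time passes only in rows, so rows that repeat a pose let the fingers close. It gives the time, the measured TCP pose, the force and the opening at its end, in the units of the state.
- env.state(): the state, without advancing time (a new reading comes with each control period).
- env.get_image(name): name is "scene" or "side" or "wrist"; returns a dict with "pixels" (400x640x3 uint8, red, green, blue), "fx", "fy", "cx", "cy" (pixels), "R" (3x3) and "t" (3): a world point X has camera coordinates R X + t. Camera axes: x right, y down, z forward; pixel columns grow to the right and rows downward; lengths in m; the calibration is good to about 2 mm. A picture is of the moment at which its call begins. There is no depth.
- env.job_done(): hands the job in, once; it reports no verdict.
The state is a dict: "clock": time; "joint_positions": joint angles; "joint_vel": joint speeds; "joint_efforts": joint torques, N m; "ee_pos": TCP position; "tool_rot": TCP orientation; "ft_force": force on the tool from outside, world axes, zero at the start; "torque": the same for the moment, N m; "grip_width": finger opening in m.
Only numpy, scipy, OpenCV 4.12 (cv2) and the standard library are available. Lean on these libraries where they do the work, as an engineer would, in place of code of your own. Each camera call takes 0.05 s, during which the arm holds its last target. There are 200 camera calls.

## Working session

There is one attempt and no reset: what is moved stays moved. The work goes in short steps, Python scripts to look and compute and a tool call to move; the robot and the scene stay as the last step left them, time stands still between calls to the robot, and variables do not carry over. Pictures are saved under pics/ and viewed, about 8 in all and at most 12, crops included, and the job is handed in when it is done.

Besides the shell and the picture viewer there is one more tool, called after "Request:" in YAML: its name, and indented under it one key for each argument. servo_tool: Moves the arm, as the interface text tells. Its arguments: {"type":"object","properties":{"plan":{"type":"array"},"squeeze":{"type":"number"}},"required":["plan"]}

```bash
ls; mkdir -p pics; cat > h.py <<'E'
import numpy as np, cv2
from station import env
def shot(n,f,crop=None,s=1):
    im=env.get_image(n); p=im["pixels"][:,:,::-1]
    np.savez('pics/'+f+'.npz',**{k:im[k] for k in("fx","fy","cx","cy","R","t")})
    cv2.imwrite('pics/full_'+f+'.png',p)
    if crop: p=p[crop[1]:crop[3],crop[0]:crop[2]]
    if s!=1: p=cv2.resize(np.ascontiguousarray(p),None,fx=s,fy=s,interpolation=cv2.INTER_CUBIC)
    cv2.imwrite('pics/'+f+'.png',p); return im
def onz(c,uv,z):
    R,t=np.array(c["R"]),np.array(c["t"])
    o=-R.T@t; d=R.T@np.array([(uv[0]-c["cx"])/c["fx"],(uv[1]-c["cy"])/c["fy"],1])
    return o+d*(z-o[2])/d[2]
def proj(c,X):
    x=np.array(c["R"])@X+np.array(c["t"]); return np.array([c["fx"]*x[0]/x[2]+c["cx"],c["fy"]*x[1]/x[2]+c["cy"]])
E
python3 - <<'E'
from h import *
print(env.state(), env.tips_ahead)
for n in("scene","side"):
    shot(n,n+'0')
    c=np.load(f'pics/{n}0.npz'); print(n,-c["R"].T@c["t"],c["R"][2],c["fx"])
a=cv2.imread('pics/scene0.png');b=cv2.imread('pics/side0.png')
E
```

```text
pics
{'clock': 0.0, 'joint_positions': array([-1.414119  ,  0.47782601,  0.02235313,  1.55646402, -0.01148864,
        1.10930863, -0.08308127]), 'joint_vel': array([-1.35734236e-03, -1.27442955e-03, -1.28936561e-04,  2.05296046e-03,
        9.72218479e-04,  1.30315214e-05, -6.67698169e-04]), 'joint_efforts': array([ 3.33486760e-04, -5.96466100e+01,  1.60843939e+00, -2.81184608e+01,
        1.24968082e-02,  9.78285796e-03, -5.21581626e-06]), 'ee_pos': array([0.17650515, 0.65084684, 0.20840335]), 'tool_rot': array([ 1.31985683e-01,  9.91251178e-01, -9.37688665e-04, -4.56335265e-05]), 'ft_force': array([-0.22516999, -1.12596393,  0.31632634]), 'torque': array([-0.01883597,  0.01855091, -0.00703692]), 'grip_width': 0.08521114410358238} 0.011
scene [-0.02368577 -0.48751391  0.92799112] [ 0.47951478  0.44858692 -0.75421174] 402.745622348108
side [0.52006577 0.93243891 0.85134738] [ 0.002119   -0.77755526 -0.62881104] 391.1388848969918
```

View pics/scene0.png

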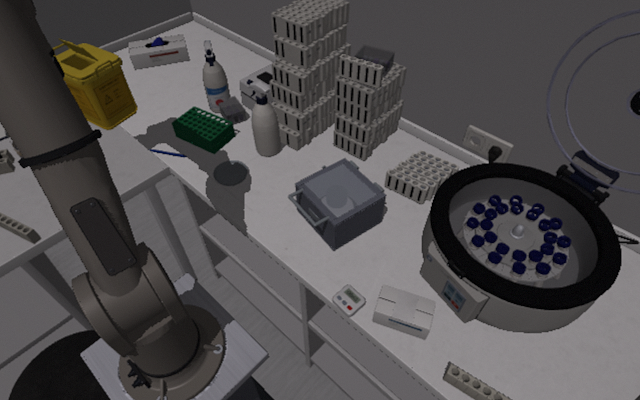

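View pics/side0.png

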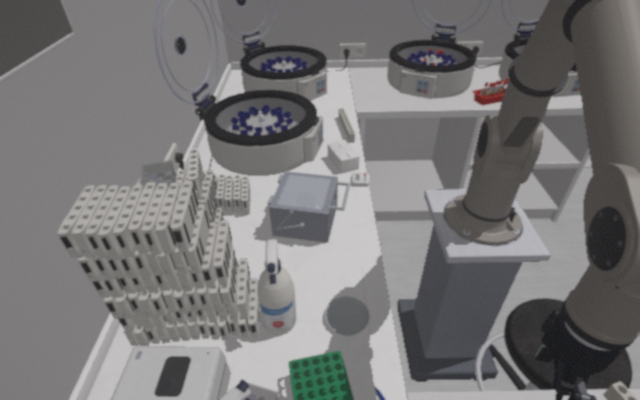

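The scene view shows the case at about (340,200), with its handle at about (312,212) and the dish at about (230,173). The timer is at (349,299), the carton at (404,311) and the spray bottle at (266,125). I'll enlarge the case in both views.

```bash
python3 - <<'E'
from h import *
a=cv2.imread('pics/full_scene0.png')[130:270,190:400];b=cv2.imread('pics/full_side0.png')[160:350,255:385]
f=lambda p,s:cv2.convertScaleAbs(cv2.resize(p,None,fx=s,fy=s,interpolation=cv2.INTER_CUBIC),alpha=1.3)
A=f(a,3.8)  # 798 wide x 532
cv2.imwrite('pics/a.png',A); cv2.imwrite('pics/b.png',f(b,3.1))
E
```

```text
(no output)
```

View pics/a.png

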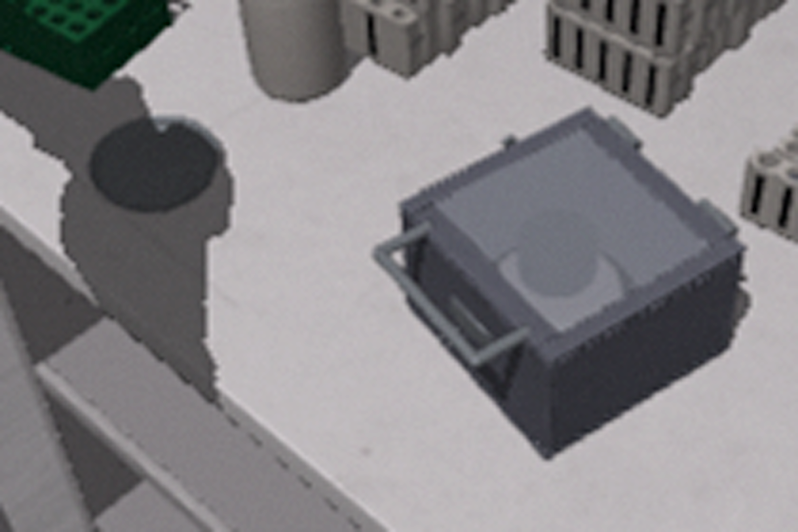

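View pics/b.png

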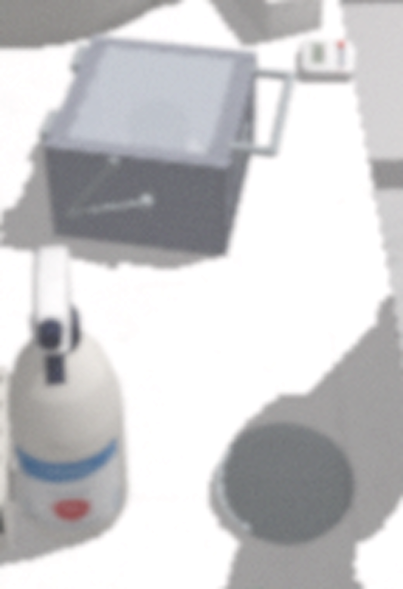

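The crops show the handle bar running from (380,252) to (478,358) in the scene crop and from (288,77) to (272,152) in the side crop. The dish centre is at (157,165) and (287,483). The lid corners are also clear.

```bash
python3 - <<'E'
from h import *
s=np.load('pics/scene0.npz');d=np.load('pics/side0.npz')
fa=lambda p:np.array(p)/3.8+[190,130]; fb=lambda p:np.array(p)/3.1+[255,160]
r=lambda *x:print(*[np.round(v,4) for v in x])
def tri(name,z,pa,pb):r(name,onz(s,fa(pa),z)[:2],onz(d,fb(pb),z)[:2])
tri('barL',.115,(380,252),(272,152)); tri('barR',.115,(478,358),(288,77))
tri('FL',.118,(402,205),(230,163)); tri('BL',.118,(588,110),(48,143)); tri('BR',.118,(743,247),(95,42));tri('FR',.118,(550,355),(257,57))
tri('dish',.012,(157,165),(287,483))
r('cap',onz(s,fa((560,245)),.099))
r('knee',onz(d,fb((148,200)),.07)); 
E
```

```text
Traceback (most recent call last):
numpy._core._exceptions._UFuncNoLoopError: ufunc 'multiply' did not contain a loop with signature matching types (dtype('<U4'), dtype('float64')) -> None
```

```bash
python3 - <<'E'
from h import *
s=np.load('pics/scene0.npz');d=np.load('pics/side0.npz')
fa=lambda p:np.array(p)/3.8+[190,130]; fb=lambda p:np.array(p)/3.1+[255,160]
def tri(name,z,pa,pb):print(name,onz(s,fa(pa),z)[:2].round(4),onz(d,fb(pb),z)[:2].round(4))
tri('barL',.115,(380,252),(272,152)); tri('barR',.115,(478,358),(288,77))
tri('FL',.118,(402,205),(230,163)); tri('BL',.118,(588,110),(48,143)); tri('BR',.118,(743,247),(95,42));tri('FR',.118,(550,355),(257,57))
tri('dish',.012,(157,165),(287,483))
print(onz(s,fa((560,245)),.099))
from scipy.spatial.transform import Rotation as R
print(R.from_quat(env.state()['tool_rot']).as_matrix().round(3))
E
```

```text
barL [0.455  0.0721] [0.4538 0.0766]
barR [ 0.4327 -0.0452] [ 0.4313 -0.0384]
FL [0.4965 0.0913] [0.4935 0.0946]
BL [0.6663 0.0577] [0.6634 0.0618]
BR [ 0.6325 -0.1168] [ 0.6285 -0.1003]
FR [ 0.4658 -0.0806] [ 0.461  -0.0691]
dish [0.4566 0.353 ] [0.4555 0.3631]
[ 0.55866779 -0.00866095  0.099     ]
[[-0.965  0.262 -0.   ]
 [ 0.262  0.965 -0.002]
 [-0.    -0.002 -1.   ]]
```

Request:
servo_tool:
  plan:
    - [[0.27,-0.33,0.1,0,0,-0.02,0.4],[0.55,-0.66,0.2,0,0,-0.04,0.4],[0.82,-1,0.3,0,0,-0.05,0.4],[0.82,-1,0.3,0,0,-0.05,0.4]]

```text
clock: 0.6
ee_pos: [0.304, 0.4977, 0.2555]
tool_rot: [0.289, 0.957, 0.0, 0.001]
ft_force: [0.3, 0.3, 0.3]
grip_width: 0.0342
```

Request:
servo_tool:
  plan:
    - [[0.2,-0.33,0,0,0,-0.02,0.4],[0.35,-0.66,0,0,0,-0.04,0.4],[0.55,-1,0,0,0,-0.06,0.4],[0.55,-1,0,0,0,-0.06,0.4]]

```text
clock: 1.1
ee_pos: [0.3845, 0.3473, 0.2543]
tool_rot: [0.464, 0.886, -0.001, 0.0]
ft_force: [-0.1, 1.1, -0.4]
grip_width: 0.0342
```

Request:
servo_tool:
  plan:
    - [[0.1,-0.33,0,0,0,-0.02,0.4],[0.2,-0.66,0,0,0,-0.04,0.4],[0.3,-1,0,0,0,-0.065,0.4],[0.3,-1,0,0,0,-0.065,0.4]]

```text
clock: 1.6
ee_pos: [0.4278, 0.1988, 0.2544]
tool_rot: [0.633, 0.775, -0.0, 0.0]
ft_force: [0.0, -0.2, 0.2]
grip_width: 0.0345
```

Request:
servo_tool:
  plan:
    - [[0.05,-0.33,0,0,0,-0.02,0.4],[0.1,-0.66,0,0,0,-0.04,0.4],[0.13,-1,0,0,0,-0.063,0.4],[0.13,-1,0,0,0,-0.063,0.4],[0.13,-1,0,0,0,-0.063,0.4]]

```text
clock: 2.22
ee_pos: [0.4467, 0.0537, 0.2543]
tool_rot: [0.769, 0.639, 0.0, -0.0]
ft_force: [0.4, 0.5, 0.3]
grip_width: 0.0343
```

Request:
servo_tool:
  plan:
    - [[-0.02,-0.24,-0.3,0,0,0,0.4],[-0.02,-0.24,-0.3,0,0,0,0.4],[-0.02,-0.24,-0.3,0,0,0,0.4]]

```text
clock: 2.6
ee_pos: [0.444, 0.0174, 0.2096]
tool_rot: [0.77, 0.638, -0.0, -0.0]
ft_force: [-0.6, 0.1, -0.2]
grip_width: 0.0343
```

```bash
python3 - <<'E'
from h import *
shot("wrist","w1",s=1.25); c=np.load('pics/w1.npz')
print(env.state()['ee_pos'],-c["R"].T@c["t"],c["R"][2],c["fx"])
print(proj(c,np.array([.443,.016,.115]))*1.25)
E
```

```text
[0.4444494  0.01748349 0.20998013] [0.45862148 0.09221825 0.37339273] [-0.05641732 -0.29306626 -0.95442614] 275.32947593675436
[399.68993996 242.12214719]
```

View pics/w1.png

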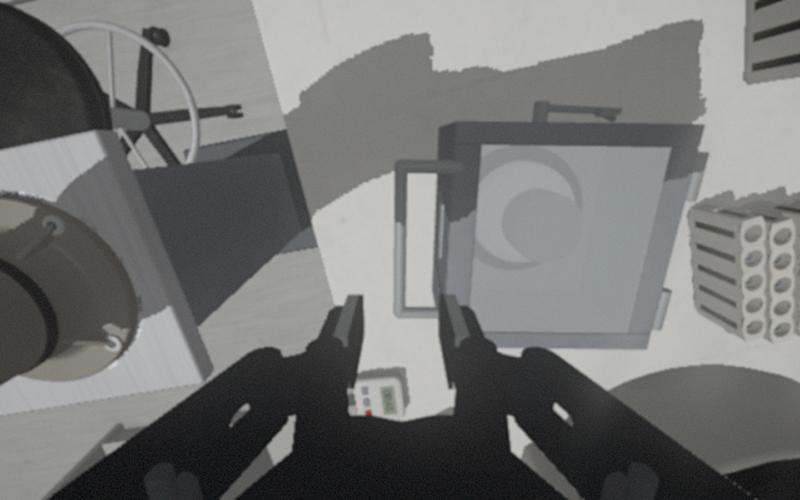

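The handle bar runs from (400,163) to (400,313) in the wrist view, exactly where the projection put it (400,242). I'll go down and grip.

Request:
servo_tool:
  plan:
    - [[0,0,-0.3,0,0,0,0.4],[0,0,-0.5,0,0,0,0.4],[0,0,-0.68,0,0,0,0.4],[0,0,-0.68,0,0,0,0.4],[0,0,-0.68,0,0,0,0],[0,0,-0.68,0,0,0,0],[0,0,-0.68,0,0,0,0],[0,0,-0.68,0,0,0,0]]
  squeeze: 35

```text
clock: 3.65
ee_pos: [0.4439, 0.0156, 0.1078]
tool_rot: [0.771, 0.637, 0.0, 0.0]
ft_force: [-0.4, 0.3, -0.3]
grip_width: -0.0001
```

```bash
python3 - <<'E'
import numpy as np
a=np.radians(-10.9);u=np.array([np.cos(a),np.sin(a)]);p=0
for th in np.array([0,.15,.3,.45,.6,.75,.9,1.05,1.2,1.35,1.5,1.62,1.74]):
    c,s=np.cos(th),np.sin(th); x=.214-.214*c+.003*s; z=.214*s+.003*c-.003
    print(th,(np.r_[u*x,z]/.15).round(3))
E
```

```text
0.0 [ 0. -0.  0.]
0.15 [ 0.019 -0.004  0.213]
0.3 [ 0.068 -0.013  0.421]
0.45 [ 0.148 -0.029  0.619]
0.6 [ 0.256 -0.049  0.802]
0.75 [ 0.389 -0.075  0.967]
0.9 [ 0.545 -0.105  1.11 ]
1.05 [ 0.721 -0.139  1.227]
1.2 [ 0.912 -0.176  1.317]
1.35 [ 1.113 -0.214  1.376]
1.5 [ 1.321 -0.254  1.405]
1.62 [ 1.489 -0.287  1.404]
1.74 [ 1.656 -0.319  1.383]
```

```bash
python3 - <<'E'
from h import *
env_s=env.state(); print(env_s['grip_width'],env_s['ft_force'])
w=shot("wrist","w2")["pixels"][100:400,220:480,::-1]; shot("side","s2"); s=cv2.imread('pics/full_side0.png')
s=cv2.imread('pics/full_s2.png')[130:280,250:380]
s=cv2.resize(s,(390,450),interpolation=cv2.INTER_CUBIC);w=cv2.resize(np.ascontiguousarray(w),(390,450))
cv2.imwrite('pics/m2.png',np.hstack([w,s]))
E
```

```text
-9.224821655179482e-05 [-0.36558152  0.25783674 -0.26554973]
```

View pics/m2.png

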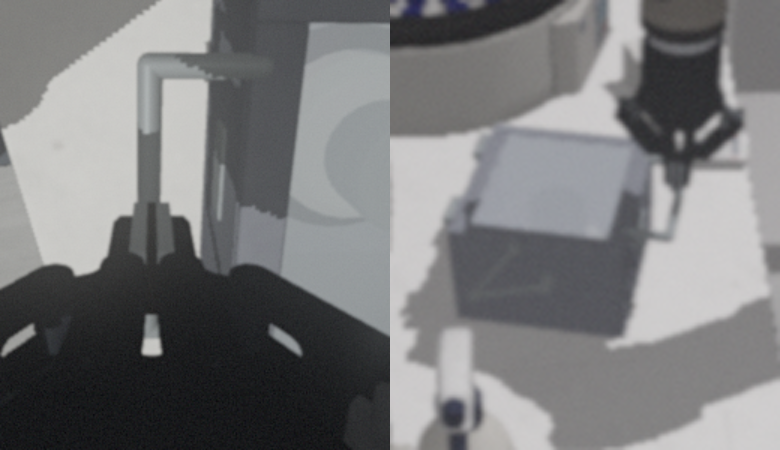

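Request:
servo_tool:
  plan:
    - [[0,0,0.07,0,0,0,0],[0,0,0.1,0,0,0,0],[0,0,0.1,0,0,0,0],[0,0,0.1,0,0,0,0]]

```text
clock: 4.25
ee_pos: [0.4436, 0.0156, 0.1224]
tool_rot: [0.771, 0.637, 0.0, -0.0]
ft_force: [0.4, -0.6, -0.6]
grip_width: -0.0001
```

```bash
python3 - <<'E'
from h import *
print(env.state()['grip_width'],env.state()['ft_force'],env.state()['torque'])
w=shot("wrist","w3")["pixels"][190:330,260:390,::-1]
w=cv2.convertScaleAbs(cv2.resize(np.ascontiguousarray(w),None,fx=4,fy=4,interpolation=cv2.INTER_CUBIC),alpha=1.5)
cv2.imwrite('pics/m3.png',w)
E
```

```text
-0.0001273273321063731 [ 0.35724136 -0.63933454 -0.58689304] [ 0.00943351 -0.00753274  0.04978077]
```

View pics/m3.png

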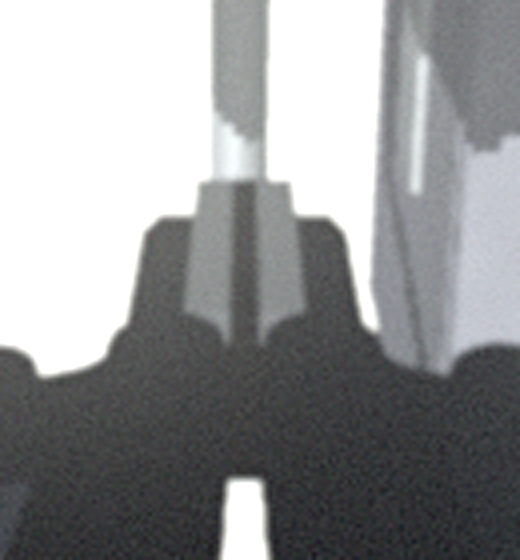

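```bash
python3 - <<'E'
from h import *
from scipy.optimize import least_squares as L
s=np.load('pics/scene0.npz');d=np.load('pics/side0.npz');w=np.load('pics/w1.npz');w3=np.load('pics/w3.npz')
fa=lambda p:np.array(p)/3.8+[190,130]; fb=lambda p:np.array(p)/3.1+[255,160]; fw=lambda p:np.array(p)/1.25
for nm,A,B,W in (('barL',(380,252),(272,152),(400,165)),('barR',(478,358),(288,77),(400,313))):
    for cams in ([(s,fa(A)),(d,fb(B))],[(s,fa(A)),(d,fb(B)),(w,fw(W))]):
        r=L(lambda X:np.r_[tuple(proj(c,X)-p for c,p in cams)],[.44,.016,.1]); print(nm,r.x.round(4),r.fun.round(1))
# predicted TCP/tips in w3 and bar
p=env.state()['ee_pos']
f=lambda X:((proj(w3,np.array(X))-[260,190])*4).round(0)
for dz in(0,-.011,.008):print(dz,f(p+[0,0,dz]),f(p+[.0018,.011,dz]))
for z in(.115,.1,.09):print(z,f([.443,.016,z]),(f([.443+.005,.03,z])-f([.443-.005,.03,z])))
E
```

```text
barL [0.4548 0.0735 0.1131] [-0.4  0.2 -0.4 -0.2]
barL [0.4543 0.0738 0.1133] [-0.6  0.3 -0.2 -0.2  0.1  0. ]
barR [ 0.4327 -0.0435  0.1123] [-0.5  0.3 -0.6 -0.3]
barR [ 0.4317 -0.0452  0.1139] [-0.3  0.5 -0.3 -1.   0.  -0.3]
0 [240. 173.] [239. 109.]
-0.011 [241. 146.] [239.  85.]
0.008 [240. 195.] [238. 129.]
0.115 [237. 153.] [ 60. -10.]
0.1 [238. 119.] [ 55. -10.]
0.09 [238.  99.] [52. -9.]
```

```bash
python3 - <<'E'
from h import *
d=np.load('pics/s2.npz'); w3=np.load('pics/w3.npz');w1=np.load('pics/w1.npz')
for z in(.09,.1,.11,.12,.13,.14): print(z,((proj(d,np.array([.444,.0156,z]))-[250,130])*3+[390,0]).round(0))
p=np.array([.4436,.0156,.1224])
for dz in(-.011,0,.01,.02,.03,.04): print(dz,((proj(w3,p+[.0018,.011,dz])-[260,190])*4).round(0), (proj(w3,p+[.011*.98,-.011*.19,dz])-proj(w3,p))[0]*4)
im=env.get_image('scene');print(((proj(im,p))).round(0))
P=im["pixels"][:,:,::-1]; q=proj(im,p).astype(int); P=np.ascontiguousarray(P[q[1]-70:q[1]+40,q[0]-70:q[0]+70])
P=cv2.resize(P,None,fx=5,fy=5,interpolation=cv2.INTER_CUBIC); cv2.drawMarker(P,(350,350),(0,0,255),0,10); cv2.imwrite('pics/m4.png',cv2.convertScaleAbs(P,alpha=1.4))
E
```

```text
0.09 [674. 216.]
0.1 [674. 209.]
0.11 [674. 201.]
0.12 [675. 193.]
0.13 [675. 185.]
0.14 [675. 177.]
-0.011 [239.  85.] 63.9659333500083
0 [239. 109.] 67.52967252654139
0.01 [239. 133.] 71.15246005464496
0.02 [238. 161.] 75.20749484362273
0.03 [238. 192.] 79.77704404697738
0.04 [238. 227.] 84.96566555820073
[302. 208.]
```

View pics/m4.png

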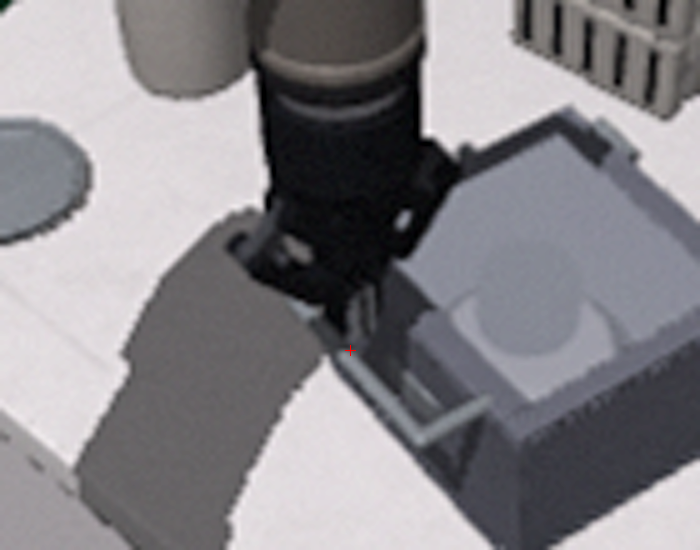

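The pictures disagree with the stated tool geometry. In the scene, side and wrist views the closed tips sit about 15–30 mm above where TCP minus `tips_ahead` would put them, so the pads shut above the bar. I'll reopen, go lower by what the images show, and check that the fingers close on 10 mm.

Request:
servo_tool:
  plan:
    - [[0,0,0.2,0,0,0,0.4],[0,0,0.2,0,0,0,0.4],[0,0,0.2,0,0,0,0.4],[0,0,0,0,0,0,0.4],[0,0,-0.15,0,0,0,0.4],[0,0,-0.3,0,0,0,0.4],[0,0,-0.3,0,0,0,0.4]]

```text
clock: 5.22
ee_pos: [0.4417, 0.0149, 0.0757]
tool_rot: [0.771, 0.637, -0.002, -0.001]
ft_force: [0.3, -0.6, 1.2]
grip_width: 0.0342
```

Request:
servo_tool:
  plan:
    - [[0,0,0,0,0,0,0],[0,0,0,0,0,0,0],[0,0,0,0,0,0,0],[0,0,0,0,0,0,0]]
  squeeze: 35

```text
clock: 5.72
ee_pos: [0.4428, 0.0156, 0.0775]
tool_rot: [0.771, 0.637, -0.0, -0.001]
ft_force: [-4.3, 0.6, 1.3]
grip_width: 0.0083
```

Request:
servo_tool:
  plan:
    - [[0,0,0,0,0,0,0.3],[0,0,0,0,0,0,0.3],[0,0,-0.07,0,0,0,0.3],[0,0,-0.07,0,0,0,0.3],[0,0,-0.07,0,0,0,0],[0,0,-0.07,0,0,0,0],[0,0,-0.07,0,0,0,0],[0,0,-0.07,0,0,0,0]]
  squeeze: 40

```text
clock: 6.72
ee_pos: [0.4427, 0.0155, 0.0667]
tool_rot: [0.771, 0.637, -0.001, -0.001]
ft_force: [-4.6, 1.3, -0.0]
grip_width: 0.009
```

Request:
servo_tool:
  plan:
    - [[0.005,-0.001,0.107,0,0,0,0],[0.019,-0.004,0.213,0,0,0,0],[0.04,-0.008,0.318,0,0,0,0],[0.068,-0.013,0.421,0,0,0,0],[0.105,-0.02,0.521,0,0,0,0],[0.148,-0.029,0.619,0,0,0,0],[0.2,-0.038,0.712,0,0,0,0],[0.256,-0.049,0.802,0,0,0,0],[0.256,-0.049,0.802,0,0,0,0]]
  squeeze: 50

```text
clock: 7.85
ee_pos: [0.4787, 0.0083, 0.1872]
tool_rot: [0.771, 0.637, -0.002, -0.003]
ft_force: [-14.4, 1.5, 6.7]
grip_width: 0.0085
```

```bash
python3 - <<'E'
import numpy as np
a=np.radians(-10.9);u=np.array([np.cos(a),np.sin(a)])
def q(th):
    c,s=np.cos(th),np.sin(th); return np.r_[u*(.214-.214*c+.003*s),.214*s+.003*c-.003]/.15
for a0,ths in((.6,np.arange(.68,1.21,.0743)),(1.2,(1.27,1.34,1.41,1.48,1.55,1.61,1.67,1.71,1.74))):
    for t in ths: print(round(t,3),(q(t)-q(a0)).round(3))
E
```

```text
0.68 [ 0.068 -0.013  0.091]
0.754 [ 0.138 -0.027  0.169]
0.829 [ 0.213 -0.041  0.243]
0.903 [ 0.293 -0.056  0.31 ]
0.977 [ 0.378 -0.073  0.372]
1.052 [ 0.467 -0.09   0.426]
1.126 [ 0.56  -0.108  0.474]
1.2 [ 0.656 -0.126  0.515]
1.27 [ 0.093 -0.018  0.032]
1.34 [ 0.188 -0.036  0.056]
1.41 [ 0.284 -0.055  0.075]
1.48 [ 0.382 -0.074  0.086]
1.55 [ 0.48  -0.092  0.09 ]
1.61 [ 0.564 -0.109  0.088]
1.67 [ 0.648 -0.125  0.081]
1.71 [ 0.703 -0.135  0.073]
1.74 [ 0.745 -0.143  0.066]
```

Request:
servo_tool:
  plan:
    - [[0.055,-0.011,0.098,0,0,0,0],[0.124,-0.025,0.178,0,0,0,0],[0.199,-0.039,0.252,0,0,0,0],[0.279,-0.054,0.32,0,0,0,0],[0.365,-0.071,0.382,0,0,0,0],[0.456,-0.088,0.437,0,0,0,0],[0.55,-0.106,0.485,0,0,0,0],[0.647,-0.124,0.526,0,0,0,0],[0.647,-0.124,0.526,0,0,0,0]]

```text
clock: 8.98
ee_pos: [0.5813, -0.0122, 0.2684]
tool_rot: [0.771, 0.636, 0.001, 0.002]
ft_force: [-5.0, -2.1, 9.3]
grip_width: 0.0081
```

Request:
servo_tool:
  plan:
    - [[0.087,-0.018,0.042,0,0,0,0],[0.183,-0.036,0.069,0,0,0,0],[0.28,-0.055,0.089,0,0,0,0],[0.379,-0.074,0.1,0,0,0,0],[0.478,-0.092,0.104,0,0,0,0],[0.563,-0.109,0.102,0,0,0,0],[0.648,-0.125,0.095,0,0,0,0],[0.69,-0.133,0.09,0,0,0,0],[0.69,-0.133,0.09,0,0,0,0]]

```text
clock: 10.1
ee_pos: [0.684, -0.0327, 0.2803]
tool_rot: [0.771, 0.636, 0.0, 0.002]
ft_force: [-1.9, -5.6, 1.2]
grip_width: 0.0083
```

Request:
servo_tool:
  plan:
    - [[0.02,-0.004,-0.004,0,0,0,0],[0.035,-0.007,-0.006,0,0,0,0],[0.035,-0.007,-0.006,0,0,0,0]]

```text
clock: 10.48
ee_pos: [0.6889, -0.0337, 0.2795]
tool_rot: [0.771, 0.636, 0.0, 0.002]
ft_force: [0.1, -5.0, 2.0]
grip_width: 0.0087
```

Request:
servo_tool:
  plan:
    - [[0,0,0,0,0,0,0.4],[0,0,0,0,0,0,0.4],[0,0,0.1,0,0,0,0.4],[0,0,0.3,0,0,0,0.4],[-0.1,0,0.5,0,0,0,0.4],[-0.3,0,0.6,0,0,0,0.4],[-0.6,0,0.6,0,0,0,0.4],[-0.9,0,0.6,0,0,0,0.4],[-0.9,0,0.6,0,0,0,0.4]]

```text
clock: 11.6
ee_pos: [0.5508, -0.0319, 0.3703]
tool_rot: [0.771, 0.637, 0.002, -0.001]
ft_force: [1.1, 0.7, 1.5]
grip_width: 0.0339
```

```bash
python3 - <<'E'
from h import *
print(env.state()['ee_pos'])
w=shot("wrist","w5")["pixels"][:,:,::-1]; s=shot("side","s5")["pixels"][120:260,250:380,::-1]
w=cv2.resize(np.ascontiguousarray(w[40:320,190:600]),None,fx=1.0,fy=1.0)
s=cv2.convertScaleAbs(cv2.resize(np.ascontiguousarray(s),(390,420),interpolation=cv2.INTER_CUBIC))
o=np.zeros((420,800,3),np.uint8); o[:280,:410]=w; o[:,410:]=s; cv2.imwrite('pics/m5.png',o)
E
```

```text
[ 0.55076278 -0.03185957  0.37027512]
```

View pics/m5.png

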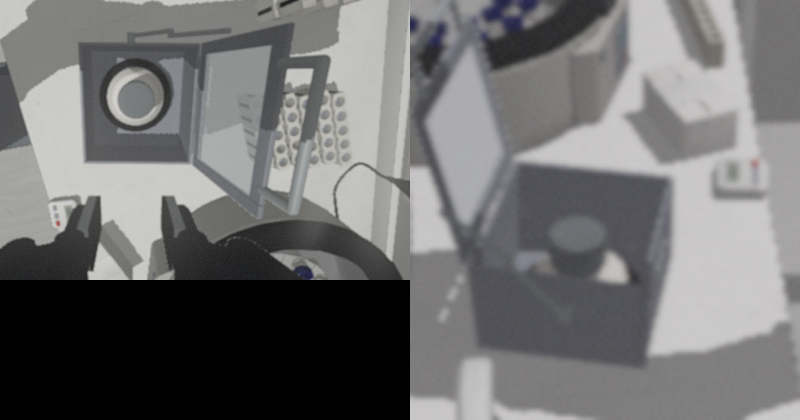

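The lid stands up with the stay straight (wrist crop, from (130,38) to (230,30)). The cap top is at (137,98) in the wrist crop and (578,235) in the side crop.

```bash
python3 - <<'E'
from h import *
w=np.load('pics/w5.npz');d=np.load('pics/s5.npz')
pw=np.array([327,138.]);pd=np.array([250+168/3,120+235/3])
print(onz(w,pw,.099),onz(d,pd,.099))
g=cv2.imread('pics/full_w5.png'); gg=cv2.medianBlur(cv2.cvtColor(g,cv2.COLOR_BGR2GRAY),3)
print(cv2.HoughCircles(gg[90:190,280:380],cv2.HOUGH_GRADIENT,1,5,param1=80,param2=15,minRadius=12,maxRadius=45))
X=onz(w,pw,.099);print('r px',proj(w,X+[.029,0,0])-proj(w,X))
a=np.radians(-10.9);print('case centre',np.array([.4425,.0155])+.126*np.array([np.cos(a),np.sin(a)]))
g=gg[115:165,300:355];cv2.imwrite('pics/m6.png',cv2.resize(g,None,fx=10,fy=10,interpolation=cv2.INTER_CUBIC))
from scipy.spatial.transform import Rotation as R
print(env.state()['joint_positions'].round(2))
E
```

```text
[0.56737715 0.00201696 0.099     ] [0.56157929 0.00514351 0.099     ]
[[[48.5 47.5 32.1]
  [38.5 38.5 44.4]
  [51.5 41.5 32.1]
  [45.5 37.5 29.7]
  [57.5 56.5 32.2]
  [37.5 51.5 26.6]
  [43.5 52.5 22.9]
  [56.5 50.5 34.3]
  [43.5 58.5 25.2]
  [37.5 43.5 28.8]
  [61.5 48.5 34.3]
  [50.5 35.5 26.6]
  [51.5 54.5 26.6]
  [55.5 38.5 27.7]
  [56.5 45.5 25.2]
  [33.5 54.5 28.8]
  [60.5 34.5 21. ]
  [33.5 38.5 23. ]
  [60.5 40.5 23.2]
  [52.5 30.5 21. ]
  [53.5 59.5 19.4]
  [36.5 33.5 14.1]
  [31.5 47.5 15.5]
  [46.5 30.5 14.4]]]
r px [18.43467114 -3.60068069]
case centre [ 0.5662268  -0.00832603]
[-0.64  0.18  0.69  1.66 -0.12  1.34 -0.12]
```

Request:
servo_tool:
  plan:
    - [[0.09,0.23,-0.3,0,0,0,1],[0.09,0.23,-0.6,0,0,0,1],[0.09,0.23,-1,0,0,0,1],[0.09,0.23,-1,0,0,0,1],[0.09,0.23,-1,0,0,0,1]]

```text
clock: 12.32
ee_pos: [0.5683, 0.0028, 0.2207]
tool_rot: [0.771, 0.637, 0.001, 0.001]
ft_force: [-0.9, -1.0, -0.4]
grip_width: 0.085
```

```bash
python3 - <<'E'
from h import *
print(env.state()['ee_pos'],env.state()['joint_positions'].round(2))
im=shot("wrist","w6"); q=proj(im,np.array([.564,.003,.099])); print(q); q=q.astype(int)
print('r',proj(im,np.array([.564+.029,.003,.099]))-proj(im,np.array([.564,.003,.099])))
x0,y0=q[0]-70,max(q[1]-80,0); print(x0,y0)
P=np.ascontiguousarray(im["pixels"][y0:y0+140,x0:x0+140,::-1]);P=cv2.resize(P,None,fx=4,fy=4,interpolation=cv2.INTER_CUBIC)
cv2.imwrite('pics/m7.png',cv2.convertScaleAbs(P,alpha=1.3))
E
```

```text
[0.56832964 0.00277447 0.22067902] [-0.62  0.33  0.64  1.84 -0.23  1.04 -0.08]
[316.27438443 185.52671437]
r [26.66409215 -4.96653918]
246 105
```

View pics/m7.png

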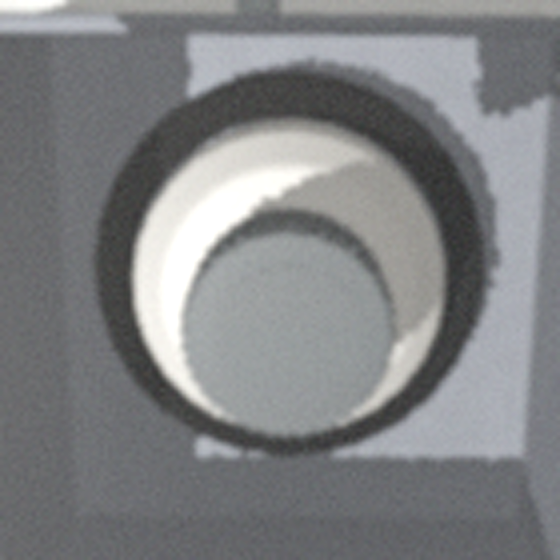

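Request:
servo_tool:
  plan:
    - [[-0.015,-0.02,-0.3,0,0,0,1],[-0.015,-0.02,-0.6,0,0,0,1],[-0.015,-0.02,-0.85,0,0,0,1],[-0.015,-0.02,-1,0,0,0,1],[-0.015,-0.02,-1,0,0,0,1]]

```text
clock: 13.0
ee_pos: [0.5652, 0.0003, 0.0695]
tool_rot: [0.771, 0.637, 0.0, 0.0]
ft_force: [0.7, -0.1, -0.0]
grip_width: 0.0853
```

Request:
servo_tool:
  plan:
    - [[0,0,-0.1,0,0,0,1],[0,0,-0.2,0,0,0,1],[0,0,-0.2,0,0,0,1]]

```text
clock: 13.38
ee_pos: [0.5634, 0.0002, 0.0378]
tool_rot: [0.771, 0.637, -0.001, -0.001]
ft_force: [-0.2, -0.5, 0.0]
grip_width: 0.0853
```

Request:
servo_tool:
  plan:
    - [[0,0,0,0,0,0,0.5],[0,0,0,0,0,0,0.5],[0,0,0,0,0,0,0.5],[0,0,0,0,0,0,0.5],[0,0,0,0,0,0,0.5]]
  squeeze: 60

```text
clock: 14.0
ee_pos: [0.5646, -0.0, 0.0395]
tool_rot: [0.771, 0.637, 0.001, 0.0]
ft_force: [-1.4, 0.4, 6.5]
grip_width: 0.0569
```

Request:
servo_tool:
  plan:
    - [[0,0,-0.02,0,0,0,0.5],[0,0,-0.04,0,0,0,0.5],[0,0,-0.055,0,0,0,0.5],[0,0,-0.055,0,0,0,0.5],[0,0,-0.055,0,0,0,0.5]]

```text
clock: 14.62
ee_pos: [0.5646, -0.0, 0.0324]
tool_rot: [0.771, 0.637, 0.001, -0.0]
ft_force: [-5.9, 0.7, 19.3]
grip_width: 0.057
```

Request:
servo_tool:
  plan:
    - [[0,0,0,0,0,0.02,0.5],[0,0,0,0,0,0.04,0.5],[0,0,0,0,0,0.06,0.5],[0,0,0,0,0,0.08,0.5],[0,0,0,0,0,0.1,0.5],[0,0,0,0,0,0.12,0.5],[0,0,0,0,0,0.14,0.5],[0,0,0,0,0,0.16,0.5],[0,0,0,0,0,0.17,0.5],[0,0,0,0,0,0.17,0.5]]

```text
clock: 15.88
ee_pos: [0.5653, 0.0002, 0.0324]
tool_rot: [0.339, 0.941, 0.001, 0.001]
ft_force: [-3.0, -0.4, 15.9]
grip_width: 0.0567
```

```bash
cat > st.py <<'E'
from h import *
s=env.state();q=s['tool_rot'];print(s['clock'],s['ee_pos'].round(4),'jaw',np.degrees(2*np.arctan2(q[1],q[0]))-90,s['ft_force'].round(1),s['torque'].round(2),s['grip_width'],s['joint_positions'].round(2))
E
python3 st.py
```

```text
15.875 [5.653e-01 2.000e-04 3.240e-02] jaw 50.370261099641056 [-3.  -0.4 15.9] [0.11 0.69 0.04] 0.05670683462024279 [-0.27  0.54  0.21  1.97 -0.18  0.65  0.93]
```

Request:
servo_tool:
  plan:
    - [[0,0,0,0,0,0.01,0.5],[0,0,0,0,0,0.017,0.5],[0,0,0,0,0,0.017,0.5]]

```text
clock: 16.25
ee_pos: [0.5651, 0.0, 0.0324]
tool_rot: [0.289, 0.957, 0.001, 0.001]
ft_force: [-3.8, 0.4, 16.4]
grip_width: 0.0567
```

```bash
python3 st.py
```

```text
16.25 [0.5651 0.     0.0324] jaw 56.456310429630435 [-3.8  0.4 16.4] [ 0.05  0.86 -0.  ] 0.05673768006636498 [-0.25  0.53  0.18  1.97 -0.15  0.65  1.01]
```

Request:
servo_tool:
  plan:
    - [[0,0,0.03,0,0,0,0.5],[0,0,0.06,0,0,0,0.5],[0,0,0.09,0,0,0,0.5],[0,0,0.12,0,0,0,0.5],[0,0,0.12,0,0,0,0.5]]

```text
clock: 16.88
ee_pos: [0.5638, -0.0, 0.0484]
tool_rot: [0.288, 0.957, -0.0, -0.0]
ft_force: [-0.1, -0.4, 0.0]
grip_width: 0.0569
```

Request:
servo_tool:
  plan:
    - [[0,0,0.3,0,0,0,0.5],[0,0,0.6,0,0,0,0.5],[0,0,0.9,0,0,0,0.5],[0,0,1,0,0,0,0.5],[0,0,1,0,0,0,0.5]]

```text
clock: 17.5
ee_pos: [0.5642, 0.0003, 0.1986]
tool_rot: [0.288, 0.958, 0.0, 0.0]
ft_force: [-0.6, 0.7, -2.0]
grip_width: 0.0571
```

```bash
python3 - <<'E'
from h import *
s=np.load('pics/scene0.npz');d=np.load('pics/side0.npz')
fa=lambda p:np.array(p)/3.8+[190,130]; fb=lambda p:np.array(p)/3.1+[255,160]
for p in((255,85),(300,100),(345,75)):print('spray',onz(s,fa(p),0))
for p in((20,520),(70,550),(120,520)):print('spray',onz(d,fb(p),0))
E
python3 st.py
```

```text
spray [5.87894026e-01 3.79524091e-01 1.11022302e-16]
spray [0.60198619 0.33483695 0.        ]
spray [0.65238139 0.32963649 0.        ]
spray [0.66825993 0.38497301 0.        ]
spray [0.62663463 0.41192974 0.        ]
spray [0.5888961  0.38639992 0.        ]
17.5 [5.642e-01 3.000e-04 1.986e-01] jaw 56.48456847545461 [-0.6  0.7 -2. ] [-0.02 -0.05  0.  ] 0.05705773902289965 [-0.3   0.31  0.24  1.85 -0.09  0.99  0.96]
```

Request:
servo_tool:
  plan:
    - [[-0.2,0.2,0,0,0,0,0.5],[-0.4,0.45,0,0,0,0,0.5],[-0.55,0.7,0,0,0,0,0.5],[-0.7,1,0,0,0,0,0.5],[-0.7,1,0,0,0,0,0.5]]

```text
clock: 18.12
ee_pos: [0.4559, 0.1535, 0.1963]
tool_rot: [0.285, 0.959, -0.001, -0.002]
ft_force: [0.1, -0.7, -0.3]
grip_width: 0.057
```

Request:
servo_tool:
  plan:
    - [[0,0.25,0,0,0,0,0.5],[0,0.5,0,0,0,0,0.5],[0,0.75,0,0,0,0,0.5],[0,1,0,0,0,0,0.5],[0,1,0,0,0,0,0.5]]

```text
clock: 18.75
ee_pos: [0.458, 0.3021, 0.1964]
tool_rot: [0.287, 0.958, -0.001, -0.001]
ft_force: [0.6, -0.7, -1.1]
grip_width: 0.0568
```

Request:
servo_tool:
  plan:
    - [[-0.02,0.2,-0.2,0,0,0,0.5],[-0.02,0.37,-0.5,0,0,0,0.5],[-0.02,0.37,-0.7,0,0,0,0.5],[-0.02,0.37,-0.7,0,0,0,0.5]]

```text
clock: 19.25
ee_pos: [0.4546, 0.3521, 0.09]
tool_rot: [0.289, 0.957, -0.004, -0.002]
ft_force: [0.8, -0.2, -0.7]
grip_width: 0.0571
```

```bash
python3 st.py; python3 - <<'E'
from h import *
w=shot("wrist","w8")["pixels"][:,:,::-1]; s=shot("side","s8")["pixels"][130:380,210:380,::-1]
o=np.zeros((500,800,3),np.uint8); o[:,:340]=cv2.resize(np.ascontiguousarray(s),(340,500),interpolation=cv2.INTER_CUBIC)
o[:400,340:]=cv2.resize(np.ascontiguousarray(w[0:348,120:520]),(460,400)); cv2.imwrite('pics/m8.png',o)
E
```

```text
19.25 [0.4546 0.3521 0.09  ] jaw 56.396809919711245 [ 0.8 -0.2 -0.7] [-0.05 -0.06  0.  ] 0.05710899851598036 [-0.79  0.46  0.03  1.9  -0.02  0.79  0.23]
```

View pics/m8.png

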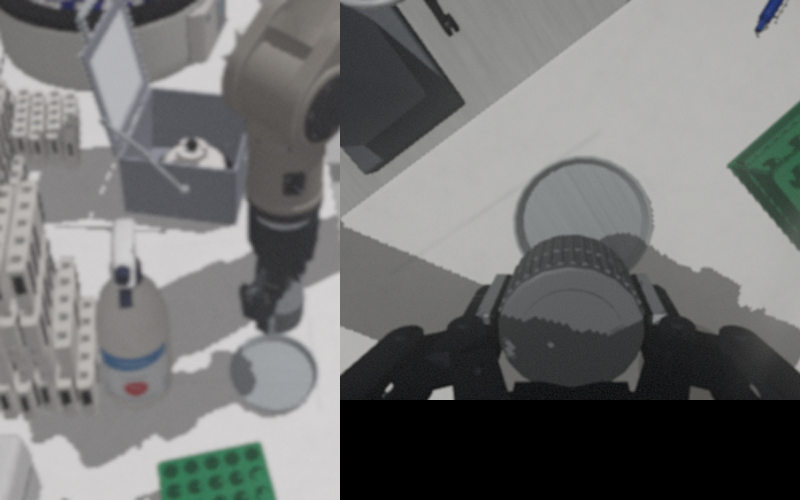

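```bash
python3 - <<'E'
from h import *
w=np.load('pics/w8.npz');d=np.load('pics/s8.npz')
fw=lambda x,y:np.array([120+(x-340)/1.15,y/1.15])
print(onz(d,np.array([346.5,316.5]),.013))
t=lambda C:np.array([((proj(w,np.array([C[0]+.056*np.cos(a),C[1]+.056*np.sin(a),.014]))-[120,0])*1.15+[340,0]) for a in np.linspace(0,6.28,200)])
for C in((.4555,.358),(.4555,.352)):
    q=t(C);print(C,q.min(0),q.max(0))
print('cap top pred',(proj(w,np.array([.4555,.3535,.092+.0596]))-[120,0])*1.15+[340,0])
E
```

```text
[0.45839412 0.36573316 0.013     ]
(0.4555, 0.358) [507.7056189  152.03954627] [649.48679025 287.94650261]
(0.4555, 0.352) [501.66644876 156.61681945] [642.8433817  291.43863592]
cap top pred [573.77859116 336.50733403]
```

Request:
servo_tool:
  plan:
    - [[0.025,0.02,-0.2,0,0,0,0.5],[0.025,0.02,-0.4,0,0,0,0.5],[0.025,0.02,-0.4,0,0,0,0.5],[0.025,0.02,-0.4,0,0,0,0.5]]

```text
clock: 19.85
ee_pos: [0.4611, 0.3589, 0.0353]
tool_rot: [0.289, 0.957, 0.001, 0.001]
ft_force: [0.6, -0.5, -1.0]
grip_width: 0.0571
```

Request:
servo_tool:
  plan:
    - [[0,0,-0.1,0,0,0,0.5],[0,0,-0.2,0,0,0,0.5],[0,0,-0.26,0,0,0,0.5],[0,0,-0.3,0,0,0,0.5],[0,0,-0.32,0,0,0,0.5],[0,0,-0.32,0,0,0,0.5],[0,0,-0.32,0,0,0,0.5]]

```text
clock: 20.72
ee_pos: [0.4601, 0.3587, -0.0142]
tool_rot: [0.288, 0.957, 0.0, 0.0]
ft_force: [-0.3, -0.2, -1.3]
grip_width: 0.057
```

Request:
servo_tool:
  plan:
    - [[0,0,-0.01,0,0,0,0.5],[0,0,-0.02,0,0,0,0.5],[0,0,-0.03,0,0,0,0.5],[0,0,-0.03,0,0,0,0.5],[0,0,-0.03,0,0,0,0.5]]

```text
clock: 21.35
ee_pos: [0.4599, 0.3586, -0.019]
tool_rot: [0.288, 0.957, 0.0, 0.0]
ft_force: [0.3, -0.6, -0.3]
grip_width: 0.0568
```

Request:
servo_tool:
  plan:
    - [[0,0,-0.005,0,0,0,0.5],[0,0,-0.01,0,0,0,0.5],[0,0,-0.01,0,0,0,0.5],[0,0,-0.01,0,0,0,0.5]]

```text
clock: 21.85
ee_pos: [0.46, 0.3586, -0.0195]
tool_rot: [0.289, 0.957, 0.0, 0.0]
ft_force: [-2.5, -3.3, 10.0]
grip_width: 0.057
```

Request:
servo_tool:
  plan:
    - [[0,0,0.007,0,0,0,0.5],[0,0,0.007,0,0,0,0.5],[0,0,0.007,0,0,0,0.7],[0,0,0.007,0,0,0,0.75],[0,0,0.007,0,0,0,0.77],[0,0,0.007,0,0,0,0.77],[0,0,0.007,0,0,0,0.77]]

```text
clock: 22.72
ee_pos: [0.4598, 0.3586, -0.0195]
tool_rot: [0.288, 0.957, 0.0, -0.0]
ft_force: [-0.4, -0.5, 1.0]
grip_width: 0.0657
```

Request:
servo_tool:
  plan:
    - [[0,0,0.05,0,0,0,0.8],[0,0,0.15,0,0,0,0.9],[0,0,0.3,0,0,0,1],[0,0,0.6,0,0,0,1],[0,0,1,0,0,0,1],[-0.2,0.3,1,0,0,0,1],[-0.3,0.6,1,0,0,0,1],[-0.3,0.6,1,0,0,0,1]]

```text
clock: 23.72
ee_pos: [0.4119, 0.4535, 0.1321]
tool_rot: [0.285, 0.959, 0.002, -0.001]
ft_force: [0.3, -0.1, -0.5]
grip_width: 0.0853
```

```bash
python3 st.py; python3 - <<'E'
from h import *
w=shot("scene","c9")["pixels"][120:260,180:400,::-1]; s=shot("side","s9")["pixels"][110:380,210:380,::-1]
o=np.zeros((540,800,3),np.uint8); o[:,:340]=cv2.resize(np.ascontiguousarray(s),(340,540),interpolation=cv2.INTER_CUBIC)
o[:293,340:]=cv2.resize(np.ascontiguousarray(w),(460,293),interpolation=cv2.INTER_CUBIC)
v=shot("wrist","w9")["pixels"][:,:,::-1]; o[293:,340:735]=cv2.resize(np.ascontiguousarray(v),(395,247)); cv2.imwrite('pics/m9.png',o)
E
```

```text
23.725 [0.4119 0.4535 0.1321] jaw 56.87252744642262 [ 0.3 -0.1 -0.5] [-0.05 -0.03  0.01] 0.08530886059471827 [-0.94  0.45  0.01  1.79 -0.01  0.9   0.07]
```

View pics/m9.png

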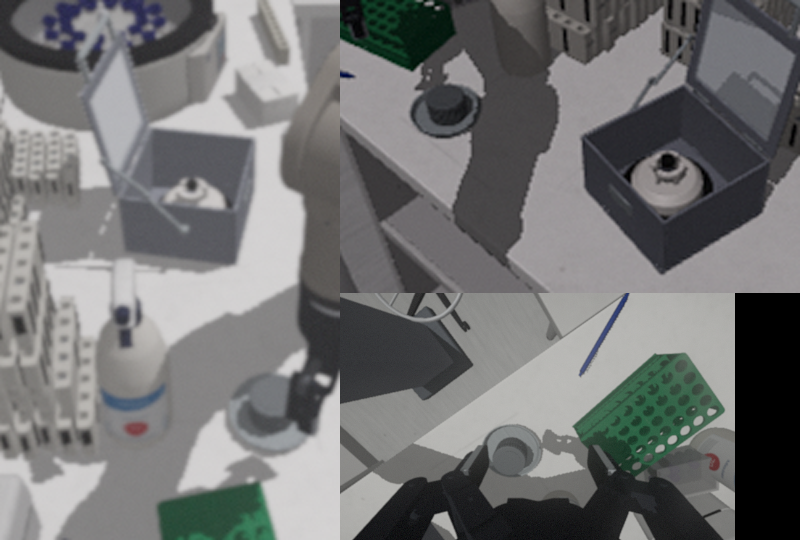

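The cap sits in the middle of the dish, open side down (scene crop (447,105)). The bottle is open, the lid is still up with its stay straight, and the gripper is clear. I'm handing the job in.

```bash
python3 -c "
from station import env
print(env.job_done(), env.state()['clock'])"
```

```text
the job is handed in; nothing more can be done
the job is handed in; nothing more can be done
```

The job is done and handed in, at about 24 s on the robot's clock.

- **Lid:** I raised it by its handle to about 1.73 rad. After release it stayed up with the stay straight in every later picture, about 13 s.
- **Cap:** I pressed it fully down (about 7 mm, 16–19 N), turned it 67° anticlockwise and lifted it off with no resistance. I then set it down gently, open side down, in the dish; the floor contact peaked at 10 N.
- **Last checks:** The final scene and side views show the cap in the middle of the dish and the bottle open. The gripper was empty, with force readings near zero. I moved nothing near the swab carton, spray bottle or timer, but I did not measure them again; the timer was outside the last pictures.

**First grasp failed:** The fingers shut above the handle bar without touching it. In the pictures the fingertips stood about 35–40 mm farther back than `env.tips_ahead` and the reported TCP imply. I used the pictures instead, and the later grasps on the bar and the cap both held.

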